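Move the inspected globes to their packing cups

ROBOT

A 7-joint arm with a two-finger parallel gripper is mounted at the origin on the work surface. World frame = base frame: x ahead of the robot, y to its left, z up, the work surface at z = 0. Lengths are in m, angles in rad, forces in N, time in s.
With the tool pointing down it reaches from about 0.425 to 0.925 m from the base axis. Payload 6.8 kg.
Tool frame: the origin (TCP) lies on the front face of the gripper's body, between the roots of the fingers; the fingertips stand 73 mm ahead of it and the grasp point (between the pads) lies 54 mm ahead of it (env.nose_length is the distance from the TCP to the fingertips, in m); z points along the fingers, y is the line along which they close (so a half turn about z gives the same grasp; the last joint's range is limited). The gripper opens to 85 mm and grips with 20 to 120 N. Pads are 22 mm wide; open, the fingers measure 114 mm over their backs; the gripper's body (76 mm by 85 mm) begins 54 mm behind the grasp point. The pads swing forward as they close: fully open they stand 13 mm farther back than shut.
Start: joints at [-1.265, 0.477, 0.022, 1.555, -0.011, 1.109, -0.083], TCP at [0.271, 0.618, 0.304] pointing down, gripper open.
Joint ranges: [-2.96, 2.96], [-0.34, 2.1], [-1.41, 1.46], [0.24, 2.44], [-1.37, 4.51], [0.17, 1.92], [-2.96, 2.96]. Speed limits (rad/s): [2.39, 2.39, 3.14, 3.14, 3.14, 3.14, 3.14].

INTERFACE

Orientations are given as a unit quaternion [w, x, y, z].
In Python, from cell import env, kin, camera, calibration, job gives the robot as it stands. The module is installed in compiled form; this text tells all that it offers. Calls block until the motion is done:
- env.reach(position, orientation): joint-space move of the TCP to a pose.
- env.movel(position, velocity=0.15, rot=None, stop_force=None): straight line of the TCP; rot=None keeps the orientation; velocity is the mean speed in m/s. With stop_force (N) it stops when the force on the tool has changed by that much, and returns True; else False.
- env.goto_joints(angles): joint-space move.
- env.grip(opening, f_grip=None): finger opening in m; f_grip is the grip in N (None keeps the last); returns when the fingers have stopped.
- env.dwell(seconds).
- kin.inverse_kinematics(position, orientation): joint angles nearest the present ones, or None.
- env.get_state(): the state.
- camera(name): name is "side" or "top"; returns (picture, depth): 384x512x3 uint8, blue, green, red; 384x512 float32, m along the optical axis (not along the pixel's ray), 0 where there is no reading.
- calibration(name): a dict with "fx", "fy", "cx", "cy" (pixels), "rvec" (rotation vector, rad) and "tvec" (3), from world to camera coordinates, as OpenCV has them. Camera axes: x right, y down, z forward; pixel columns grow to the right and rows downward; lengths in m; the calibration is good to about 2 mm. A picture is of the moment at which its call begins. calibration takes no time and is no camera call.
A pose or a line that the arm cannot do raises env.PlanningError and nothing moves.
- job.job_done(): hands the job in; it is judged then, once.
The state is a dict: "time": time; "qpos": joint angles; "joint_velocities": joint speeds; "joint_torque": joint torques, N m; "tcp_pos": TCP position; "orientation": TCP orientation; "force": force on the tool from outside, world axes, zero at the start; "torque": the same for the moment, N m; "opening": finger opening in m; "gripper_force": force on a finger pad.
Only numpy, scipy, OpenCV 4.12 (cv2) and the standard library are available. Lean on these libraries where they do the work, as an engineer would, in place of code of your own. Each camera call takes 0.05 s, during which the arm holds its last target. There are 200 camera calls.

TASK

The row of four glass globes on the aluminium inspection rack has passed the microscope: move them one by one to the wooden cups of the plywood packing rack, in the order of the cup sizes, so that the smallest globe sits in the smallest cup and so on up to the largest. They are polished glass, so set each one down gently and fully seated, let none fall or knock against another, and leave the bottle and the brush where they are.

Things in the scene. Friction and masses are not known exactly. Their poses are not given: they have to be found in the camera images.
- globe_40: Loose: smallest of four glass globes (blue, green land, white poles), 40 mm diameter, 85 g. Origin: its centre; axes mean nothing. Starts in a straight row of four, 84 mm apart, on the aluminium inspection rack, on one of four equal black rings (bore 26, outside 36 mm, tops 26 mm above the bench), centre 41 mm above the bench.
- cup_24: Fixed: smallest of four dark wooden ring cups in a row along their y axis, 84 mm apart, on the plywood packing rack. Bore 24, outside 34, height 16 mm. Origin: centre of underside, 12 mm above the bench; z up. For the 40 mm globe, which rests on its inner top edge, centre 32.0 mm above this origin.
- globe_48: Loose: second smallest of four glass globes (blue, green land, white poles), 48 mm diameter, 145 g. Origin: its centre; axes mean nothing. Starts in a straight row of four, 84 mm apart, on the aluminium inspection rack, on one of four equal black rings (bore 26, outside 36 mm, tops 26 mm above the bench), centre 46 mm above the bench.
- cup_31: Fixed: second smallest of four dark wooden ring cups in a row along their y axis, 84 mm apart, on the plywood packing rack. Bore 31, outside 41, height 16 mm. Origin: centre of underside, 12 mm above the bench; z up. For the 48 mm globe, which rests on its inner top edge, centre 34.3 mm above this origin. Which cup stands where varies.
- globe_56: Loose: second largest of four glass globes (blue, green land, white poles), 56 mm diameter, 230 g. Origin: its centre; axes mean nothing. Starts in a straight row of four, 84 mm apart, on the aluminium inspection rack, on one of four equal black rings (bore 26, outside 36 mm, tops 26 mm above the bench), centre 51 mm above the bench. The rings are the highest part of the rack.
- cup_38: Fixed: second largest of four dark wooden ring cups in a row along their y axis, 84 mm apart, on the plywood packing rack. Bore 38, outside 48, height 16 mm. Origin: centre of underside, 12 mm above the bench; z up. For the 56 mm globe, which rests on its inner top edge, centre 36.6 mm above this origin. End cheeks of the rack: 34 mm above the bench, 40 mm past the end cups' axes.
- globe_64: Loose: largest of four glass globes (blue, green land, white poles), 64 mm diameter, 340 g. Origin: its centre; axes mean nothing. Starts in a straight row of four, 84 mm apart, on the aluminium inspection rack, on one of four equal black rings (bore 26, outside 36 mm, tops 26 mm above the bench), centre 55 mm above the bench. Globes differ in size only; which ring each starts on varies.
- cup_45: Fixed: largest of four dark wooden ring cups in a row along their y axis, 84 mm apart, on the plywood packing rack. Bore 45, outside 55, height 16 mm. Origin: centre of underside, 12 mm above the bench; z up. For the 64 mm globe, which rests on its inner top edge, centre 38.8 mm above this origin. Either rack may be the nearer one.
- cleaner_bottle: Bystander: amber glass bottle with black cap, 48 mm in diameter, 115 mm tall, upright on the bench to the left (+y) of the racks. Origin: centre of its underside. To be left alone.
- brush: Bystander: a small dusting brush about 170 mm long, lying on the bench to the right (-y) of the racks. Origin at the underside near its middle. To be left alone.
Things that resemble listed ones, but are neither listed nor needed, are in the scene too. Leave any purple or red look-alike of the globe_64 alone.

How it is judged:
By the outcome, as a careful person would: the job done as asked, in the order asked, and still so for the second after the job is handed in, with the robot touching nothing.
It also fails if it takes over 88 s, if anything falls off the work surface, if the arm or the gripper's body presses on something with over 40 N, if the wrist force passes 120 N, or if a joint passes its speed limit or range.

## Working session

There is one attempt and no reset: what is moved stays moved. The work goes in short steps, each a Python script; the robot and the scene stay as the last script left them, time stands still between calls to the robot, and variables do not carry over. Pictures are saved under pics/ and viewed, at most 14 in all, crops included, and the job is handed in when it is done.

```bash
mkdir -p pics; python3 - <<'E'
from cell import env,camera,calibration
import cv2,numpy as np
for n in("top","side"):
    p,d=camera(n); cv2.imwrite(f"pics/{n}0.png",p); np.save(f"{n}0.npy",d); print(n,calibration(n))
print(env.get_state()["time"],env.nose_length)
E
```

```text
top {'fx': 458.30030780385613, 'fy': 458.30030780385613, 'cx': 251.19555736626694, 'cy': 189.66927780308535, 'rvec': array([ 2.14425869, -2.168758  ,  0.13744441]), 'tvec': array([0.02121992, 0.51359399, 1.30541118])}
side {'fx': 435.75468608187134, 'fy': 435.75468608187134, 'cx': 257.55773183580806, 'cy': 191.19286203038865, 'rvec': array([ 2.44648014, -0.24229737,  0.09629434]), 'tvec': array([-0.48597654,  0.10245685,  1.0652252 ])}
0.1 0.0726
```

View pics/top0.png

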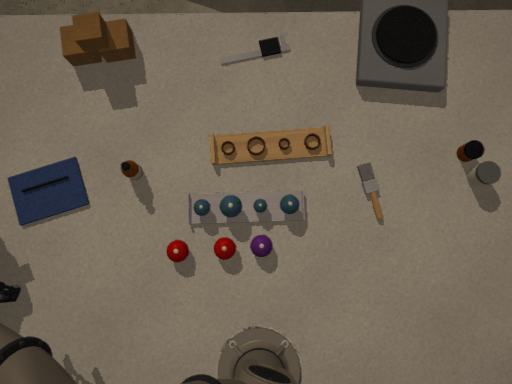

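View pics/side0.png

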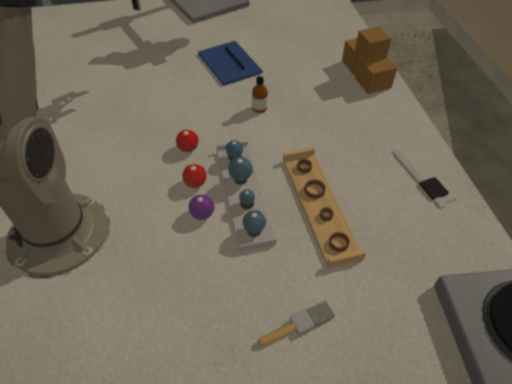

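The top view shows the four blue globes at about (202,207), (231,206), (260,205) and (290,204). From the left they look like 48, 64, 40 and 56. The cups are at (228,148), (256,146), (284,144) and (312,142), apparently 31, 45, 24 and 38. The red balls (178,251) and (225,248) and the purple ball (262,246) are look-alikes and stay put. The bottle meant is (130,169), left of the racks; the one at (470,150) is on the right. The brush meant is (371,190).

The side view confirms the globes on the silver rack and the empty cups on the plywood rack.

```bash
cat > vis.py <<'E'
import cv2,numpy as np
from cell import camera,calibration
def cloud(n,d):
    c=calibration(n);v,u=np.indices(d.shape)
    P=np.stack([(u-c["cx"])*d/c["fx"],(v-c["cy"])*d/c["fy"],d],-1)
    R=cv2.Rodrigues(c["rvec"])[0]
    W=(P-c["tvec"])@R; W[d==0]=np.nan
    return W
def ray(n,u,v,z):
    c=calibration(n);R=cv2.Rodrigues(c["rvec"])[0]
    o=-R.T@c["tvec"];r=R.T@np.array([(u-c["cx"])/c["fx"],(v-c["cy"])/c["fy"],1])
    return o+r*(z-o[2])/r[2]
E
python3 - <<'E'
from vis import *
from scipy.optimize import least_squares
pix={"top":[(202,207),(231,206),(260,205),(290,204)],"side":[(234,149),(240,169),(247,198),(255,222)]}
cup={"top":[(228,148),(256,146),(284,144),(312,142)],"side":[(304,166),(315,188),(326,214),(339,241)]}
for n in pix:
    p=cv2.imread(f"pics/{n}0.png");d=np.load(f"{n}0.npy");W=cloud(n,d)
    hsv=cv2.cvtColor(p,cv2.COLOR_BGR2HSV)
    for u,v in pix[n]:
        w=W[v-15:v+16,u-15:u+16].reshape(-1,3);h=hsv[v-15:v+16,u-15:u+16].reshape(-1,3)
        c0=ray(n,u,v,.05)
        w=w[(w[:,2]>.034)&(np.hypot(*(w[:,:2]-c0[:2]).T)<.042)]
        s=least_squares(lambda q:np.linalg.norm(w-q[:3],axis=1)-q[3],[*c0[:2],.05,.026],loss="soft_l1",f_scale=.001).x
        print(n,(u,v),len(w),"sphere",s.round(4))
    for u,v in cup[n]:
        vv,uu=np.indices(d.shape); near=np.hypot(uu-u,vv-v)<14
        m=near&(W[...,2]>.0235)&(W[...,2]<.033)
        dark=near&(hsv[...,2]<95)
        w=W[m];q=least_squares(lambda q:np.hypot(*(w[:,:2]-q[:2]).T)-q[2],[*ray(n,u,v,.028)[:2],.02],loss="soft_l1",f_scale=.001).x
        ys,xs=np.nonzero(dark);(ex,ey),er=cv2.minEnclosingCircle(np.c_[xs,ys].astype(np.float32)) if len(xs) else ((0,0),0)
        print(n,"cup",(u,v),len(w),q.round(4),"z",np.median(w[:,2]).round(4),"dark",len(xs),ex,ey,er)
a=cv2.imread("pics/top0.png")[125:230,180:340];b=cv2.imread("pics/side0.png")[130:270,220:370]
cv2.imwrite("pics/crop.png",np.vstack([cv2.resize(a,(480,315),interpolation=3)[:,:],cv2.resize(b,(300,280),interpolation=3) if 0 else np.pad(cv2.resize(b,(300,280),interpolation=3),((0,0),(0,180),(0,0)))]))
E
```

```text
top (202, 207) 221 sphere [0.4638 0.1585 0.0476 0.0235]
top (231, 206) 390 sphere [0.4655 0.0744 0.0569 0.0313]
top (260, 205) 147 sphere [ 0.4671 -0.0098  0.0434  0.0193]
top (290, 204) 303 sphere [ 0.4692 -0.0934  0.0527  0.0274]
top cup (228, 148) 59 [0.642  0.0831 0.0175] z 0.0291 dark 205 224.5 150.0 11.80052375793457
top cup (256, 146) 89 [ 6.475e-01 -5.000e-04  2.510e-02] z 0.0288 dark 267 256.5 148.0 11.715475082397461
top cup (284, 144) 50 [ 0.6528 -0.0839  0.0145] z 0.0287 dark 147 284.0 146.0 8.24631118774414
top cup (312, 142) 80 [ 0.6589 -0.1677  0.0215] z 0.0288 dark 235 313.34954833984375 143.6239013671875 10.709362983703613
side (234, 149) 240 sphere [0.4616 0.1566 0.0473 0.0233]
side (240, 169) 484 sphere [0.4635 0.073  0.056  0.0316]
side (247, 198) 194 sphere [ 0.4653 -0.0111  0.0421  0.0195]
side (255, 222) 436 sphere [ 0.467  -0.0948  0.0516  0.0277]
side cup (304, 166) 107 [0.6404 0.0821 0.0189] z 0.0272 dark 159 303.5 165.5 7.905794143676758
side cup (315, 188) 131 [ 0.6453 -0.0037  0.0247] z 0.0281 dark 218 314.0 188.5 10.594910621643066
side cup (326, 214) 78 [ 0.6508 -0.0872  0.0144] z 0.0282 dark 133 325.3387145996094 214.0806427001953 6.97877836227417
side cup (339, 241) 144 [ 0.6558 -0.1705  0.0215] z 0.0278 dark 216 338.1822509765625 241.60748291015625 10.459647178649902
```

View pics/crop.png

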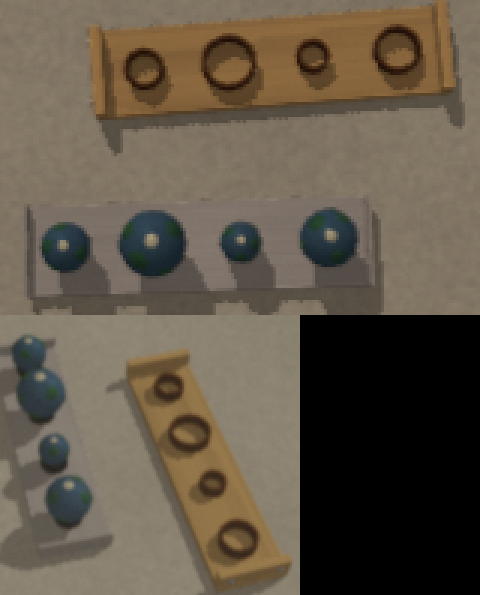

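The crop and the sphere fits agree. The globes at (202,207), (231,206), (260,205) and (290,204) are 48, 64, 40 and 56, with fitted radii of 23.5, 31, 19.5 and 27.5 mm. The cups in the same order are 31, 45, 24 and 38. None of these is a purple or red look-alike. I'll start with the 40 mm globe and use it in the hand to check the camera-to-arm bias.

```bash
cat > ops.py <<'E'
import numpy as np, math
from scipy.spatial.transform import Rotation as Rn
from cell import env,kin
u=np.array([.0054,-.0838]); gu=np.array([.0018,-.0839])
C0=np.array([.6492,-.0435]); G0=np.array([.4654,.0317])
CUP={31:C0-1.5*u,45:C0-.5*u,24:C0+.5*u,38:C0+1.5*u}
GL={48:G0-1.5*gu,64:G0-.5*gu,40:G0+.5*gu,56:G0+1.5*gu}
ZG={40:.041,48:.046,56:.051,64:.055}
DEST={40:(24,.0440),48:(31,.0463),56:(38,.0486),64:(45,.0508)}
def quat(d):  # tool down, y axis (closing) perpendicular to row direction d
    t=-d/np.linalg.norm(d); x=np.array([*t,0]);z=np.array([0,0,-1.]);y=np.cross(z,x)
    return Rn.from_matrix(np.c_[x,y,z]).as_quat(scalar_first=True)
QG,QC=quat(gu),quat(u)
def off(D): return .054-.5*(.076-math.sqrt(.076**2-(D/2000)**2))
HI=.225
E
python3 - <<'E'
from ops import *
for k in GL: print(k,GL[k],CUP[DEST[k][0]])
for z in(.25,.1):
  for q in(QG,Rn.from_quat(QG,scalar_first=True).__mul__(Rn.from_euler("z",np.pi)).as_quat(scalar_first=True)):
    print(q.round(3),kin.inverse_kinematics([*GL[40],z],q),kin.inverse_kinematics([*CUP[24],z],q))
d=np.load("top0.npy")
from vis import cloud
print("plates",cloud("top",d)[206,245],cloud("top",d)[148,270])
E
```

```text
48 [0.4627  0.15755] [0.6411 0.0822]
64 [0.4645  0.07365] [ 0.6465 -0.0016]
40 [ 0.4663  -0.01025] [ 0.6519 -0.0854]
56 [ 0.4681  -0.09415] [ 0.6573 -0.1692]
[0.    0.699 0.715 0.   ] [-0.65150356  0.22351821  0.62403384  2.12580966 -0.17466894  0.84098543
  0.09920191] [-0.40492866  0.57071287  0.63713902  1.68372112 -0.38759694  1.01655362
  0.38518941]
[ 0.     0.715 -0.699  0.   ] [-1.10670998  0.48605927  1.30180171  2.14394392 -0.58797237  0.94741582
 -2.58716108] [-0.70375202  0.88817112  1.26675932  1.70161258 -0.89369152  1.25287405
 -2.34378816]
[0.    0.699 0.715 0.   ] [-0.40820481  0.48955818  0.36296647  2.21272582 -0.3599267   0.49386461
  0.25662662] [-0.29275313  0.73678827  0.47239508  1.76014379 -0.46149185  0.75680736
  0.43742386]
[ 0.     0.715 -0.699  0.   ] [-0.0195969   0.46363151 -0.11088635  2.18725794  0.10428016  0.49543765
  2.9523681 ] [-0.68625382  1.17092382  1.25528425  1.7852029  -1.22085824  1.20026607
 -2.15187942]
plates [0.4681004  0.03419317 0.01130693] [ 0.64081182 -0.042288    0.01617288]
```

```bash
cat >> ops.py <<'E'
def pick(D,B=np.zeros(2),first=False):
    p=GL[D]+B; zt=ZG[D]+off(D)
    if first: env.reach([*p,HI],QG)
    else: env.movel([*p,HI],.3,QG)
    env.grip(min(.085,D/1000+.02),25)
    env.movel([*p,zt+.03],.2); env.movel([*p,zt],.06)
    env.grip(D/1000-.012,25); env.dwell(.1)
    s=env.get_state(); print(D,"grip",s["opening"],s["gripper_force"],s["tcp_pos"],s["time"])
    env.movel([*p,zt+.03],.06); env.movel([*p,HI],.2)
def over(D,B=np.zeros(2)):
    env.movel([*(CUP[DEST[D][0]]+B),HI],.25,QC)
def place(D,B=np.zeros(2)):
    c,z=DEST[D]; p=CUP[c]+B; zt=z+off(D)
    env.movel([*p,zt+.02],.2); env.dwell(.2)
    hit=env.movel([*p,zt+.0003],.025,stop_force=3)
    env.dwell(.1); s=env.get_state()
    print(D,"hit",hit,"dz",s["tcp_pos"][2]-zt,s["force"],s["opening"],s["time"]); return s["tcp_pos"][2]-zt
def release(D):
    env.grip(min(.085,D/1000+.018),20); p=env.get_state()["tcp_pos"]
    env.movel([*p[:2],p[2]+.04],.08); env.movel([*p[:2],HI],.25)
    print("out",env.get_state()["time"])
def look(D,names=("top","side")):
    from vis import camera,cloud
    from scipy.optimize import least_squares
    t=env.get_state()["tcp_pos"]; c0=np.array([*t[:2],t[2]-off(D)])
    for n in names:
        p,d=camera(n); W=cloud(n,d).reshape(-1,3); P=p.reshape(-1,3).astype(int)
        m=(np.linalg.norm(W-c0,axis=1)<D/2000+.004)&(P[:,0]-P[:,2]>15)
        w=W[m]
        if len(w)>25:
            s=least_squares(lambda q:np.linalg.norm(w-q,axis=1)-D/2000,c0,loss="soft_l1",f_scale=.001).x
            print(n,len(w),"seen-expected",(s-c0).round(4))
        else: print(n,len(w))
    return p
E
python3 - <<'E'
from ops import *
import cv2
pick(40,first=True); over(40); p=look(40); cv2.imwrite("pics/held40.png",cv2.resize(p[100:300,200:450],(750,600)))
s=env.get_state();print(s["opening"],s["gripper_force"],s["force"],s["time"])
E
```

```text
40 grip 0.03833720926148251 24.731338620185852 [ 0.46601473 -0.0102963   0.09381439] 4.5583
top 0
side 63 seen-expected [-0.0002  0.0003  0.0005]
0.03850136389743586 25.238487124443054 [ 0.12650082  1.31244747 -0.78803553] 6.9167
```

View pics/held40.png

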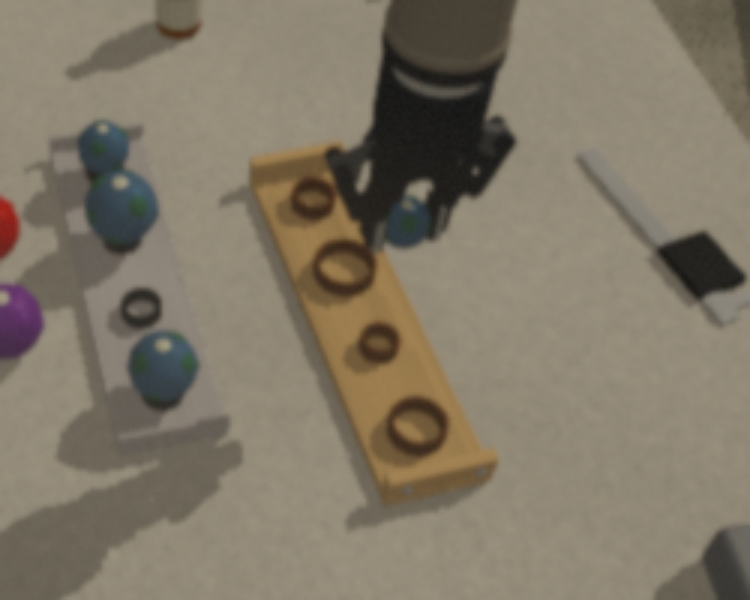

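The 40 mm globe is held between the pads at crop pixel (408,222), above and beyond its cup at (379,342). The side camera agrees with the arm to about 0.3 mm, so I'll follow its cup positions, which are 1 mm lower in x and 1.3 mm lower in y than my average.

```bash
echo 'BC=np.array([-.001,-.0013])' >> ops.py; python3 - <<'E'
from ops import *
import cv2
over(40,BC); dz=place(40,BC)
print(look(40,("side",)) is None)
if dz<.0025: release(40)
from vis import camera
p,_=camera("side"); cv2.imwrite("pics/placed40.png",cv2.resize(p[130:270,220:370],(600,560),interpolation=3))
E
```

```text
40 hit True dz 0.0010733584451005224 [1.11587456 0.52206253 4.48716691] 0.03854803775888696 8.8667
side 20
False
out 10.3833
```

View pics/placed40.png

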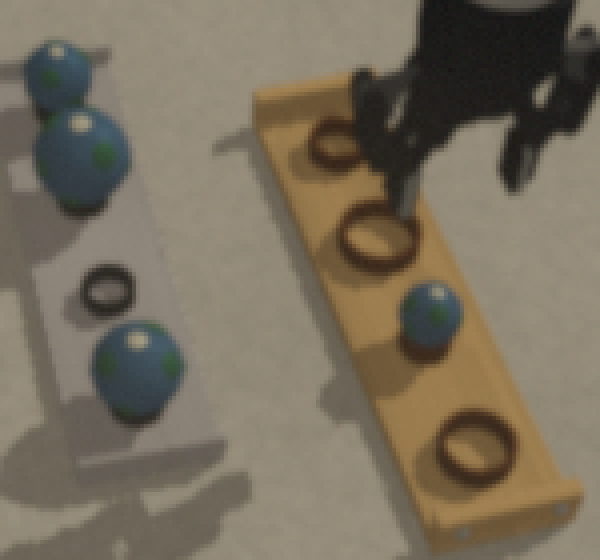

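The 40 mm globe sits in the smallest cup at crop pixel (431,318). Next is the 48 mm globe, with a slower touchdown.

```bash
sed -i 's/zt+.0003\],.025,stop_force=3/zt+.0003],.015,stop_force=2.5/' ops.py; python3 - <<'E'
from ops import *
import cv2
pick(48,np.array([-.0009,-.0008])); over(48,BC); look(48,("side",)); dz=place(48,BC)
if dz<.0025: release(48)
from vis import camera
p,_=camera("side"); cv2.imwrite("pics/placed48.png",cv2.resize(p[130:270,220:370],(600,560),interpolation=3))
E
```

```text
48 grip 0.0468287315299939 25.380991995334625 [0.46202411 0.1568204  0.0983325 ] 13.575
side 168 seen-expected [-0.0004  0.0002 -0.    ]
48 hit True dz 0.0005808899305964066 [1.2956759  1.5710849  4.21530017] 0.04622122268664209 18.0167
out 19.4833
```

View pics/placed48.png

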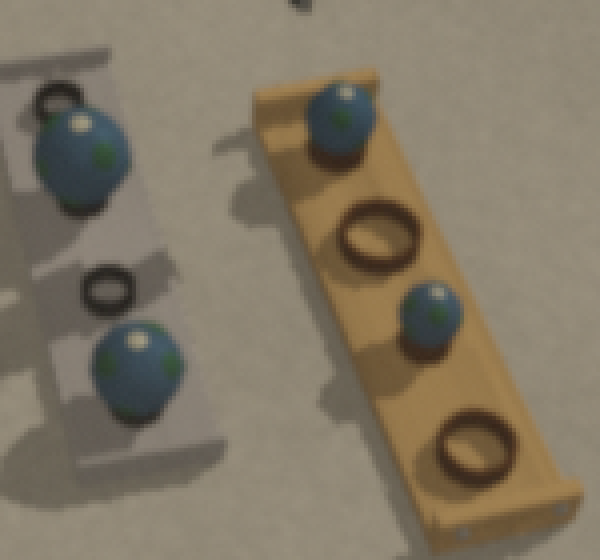

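The 48 mm globe is seated in cup_31 at crop pixel (340,122). The contact force pushed it slightly toward +x, so I'll shift 0.5 mm that way and carry on with the 56 mm globe.

```bash
echo 'BC=np.array([-.0005,-.0013])' >> ops.py; python3 - <<'E'
from ops import *
import cv2
pick(56,np.array([-.0009,-.0008])); over(56,BC); look(56,("side",)); dz=place(56,BC)
if dz<.0025: release(56)
from vis import camera
p,_=camera("side"); cv2.imwrite("pics/placed56.png",cv2.resize(p[130:270,220:370],(600,560),interpolation=3))
E
```

```text
56 grip 0.054774352932866574 25.75948029756546 [ 0.46743729 -0.09501837  0.10265016] 22.45
side 228 seen-expected [-0.0004  0.0006 -0.0005]
56 hit True dz 0.0007609566422201453 [1.14026786 0.87505972 5.09613976] 0.05462931185400852 26.875
out 28.3417
```

View pics/placed56.png

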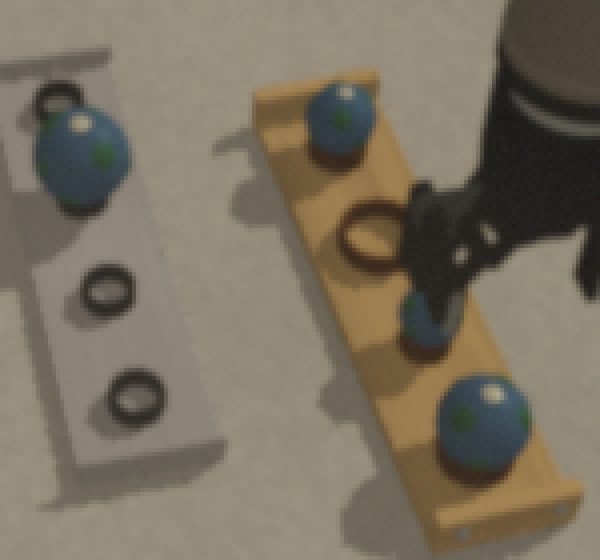

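The 56 mm globe is seated in cup_38 at crop pixel (484,428). The 64 mm globe is last.

```bash
python3 - <<'E'
from ops import *
import cv2
pick(64,np.array([-.0009,-.0008])); over(64,BC); look(64,("side",)); dz=place(64,BC)
if dz<.0025:
    release(64); p=env.get_state()["tcp_pos"]; env.movel([p[0]-.15,p[1],.3],.25); env.dwell(.5)
from vis import camera,cloud,ray
from scipy.optimize import least_squares
P={}
for n in("top","side"):
    P[n],d=camera(n); W=cloud(n,d).reshape(-1,3); I=P[n].reshape(-1,3).astype(int)
    for D,(c,z) in DEST.items():
        c0=np.array([*(CUP[c]+BC),z]); w=W[(np.linalg.norm(W-c0,axis=1)<D/2000+.006)&(I[:,0]-I[:,2]>10)&(W[:,2]>.032)]
        if len(w)>30: print(n,D,len(w),(least_squares(lambda q:np.linalg.norm(w-q,axis=1)-D/2000,c0,loss="soft_l1",f_scale=.001).x-c0).round(4))
print(env.get_state()["time"])
cv2.imwrite("pics/final.png",cv2.resize(P["side"],(768,576),interpolation=3))
E
```

```text
64 grip 0.06267554362054639 26.454654335975647 [0.46386158 0.07287143 0.10581393] 31.5167
side 317 seen-expected [-0.0007  0.001  -0.0001]
64 hit True dz 0.0002893650120062846 [ 1.35694528 -0.50585518  4.15335435] 0.06285589552572249 35.9333
out 37.4
top 48 139 [0.0027 0.003  0.0008]
top 56 196 [0.0028 0.0025 0.0007]
top 64 50 [-0.0001  0.0014  0.0024]
side 40 92 [-0.0003  0.002   0.0008]
side 48 156 [-0.0001  0.0012  0.0003]
side 56 264 [ 0.0003  0.0015 -0.    ]
side 64 300 [ 0.0005  0.0014 -0.0004]
38.8167
```

View pics/final.png

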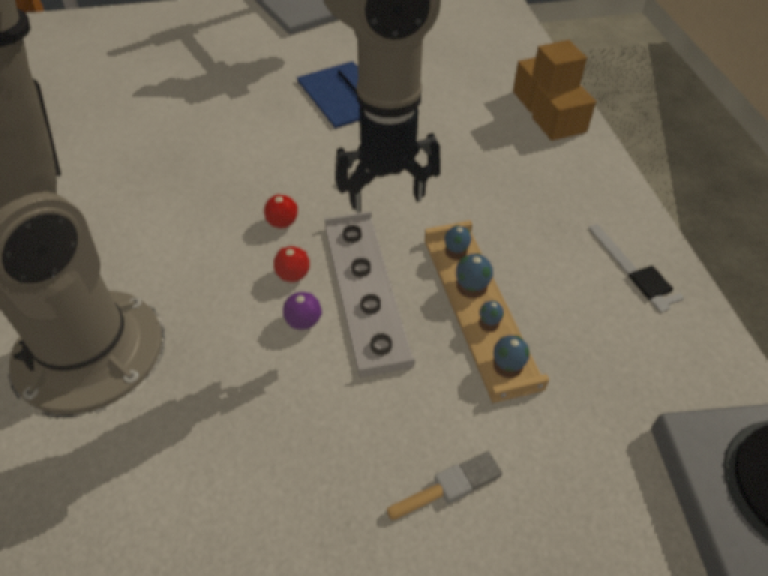

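All four globes are in their cups at (458,240), (475,274), (491,314) and (511,353), and the four rings are empty. Heights are within 1 mm of seated in the side view. The brush and the coloured balls haven't moved. The wrist hides the bottle in this view, but the arm never worked near it.

```bash
python3 -c "
from cell import job
print(job.job_done())"
```

```text
the job is handed in; nothing more can be done
None
```

The job is handed in: all four globes are seated in their matching cups, moved smallest to largest in about 39 s, with the brush and look-alikes unmoved and the bottle not approached, though hidden behind the wrist in the last picture.

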